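# Wedge a row of turned rollers on the board

## Task

Lay the three turned rollers side by side on the sloping wedging board, square across it, as one close row against the foot batten at its low end. Then set the wedge flat in the tapering gap between the row and the slanted batten, square side to the rollers, and push it in until it is tight, so that the row cannot roll apart. Do not disturb the sanding block, the offcut, the lid blank or the pale ring.

Things in the scene. Friction and masses are not known exactly. Their poses are not given: they have to be found in the camera images.
- board_floor (a point): Wedging board, fixed: plywood floor 130 x 220 mm, sloping 6 degrees, open at both sides. Point on its top surface, 23 mm above the bench. x: level, the way the wedge is pushed in (roughly away from the robot); y: uphill; z: square to the floor. Floor spans x -65..65, y -102..118 mm. Rollers let go on it roll downhill. A close row of three has centres at y -65, -23, +19 and ends at y +40 mm.
- foot_batten (a point): Point on the floor at the middle of the inner face of the foot batten (24 mm high, straight across the low end), 86 mm downhill of board_floor. Axes as board_floor.
- slanted_batten (a point): Point on the floor at the middle of the inner face of the slanted batten (22 mm high, across the high end), 86 mm uphill of board_floor. Its face runs along y = 86 mm - 0.1228 * x in board_floor axes, for x -65..65 mm, so the gap narrows toward +x. Axes as board_floor.
- roller_1_centre (a point): Turned wooden roller: plain cylinder 42 mm in diameter, 110 mm long, fine groove near each end, 0.11 kg; the three are alike. Point: its centre, on the axis. x is its axis; y and z turn as it rolls. Starts in the rack, rising at 30 degrees.
- roller_2_centre (a point): Second roller, same shape and axes; starts in the other rest of the rack, rising at 30 degrees.
- roller_3_centre (a point): Third roller, same shape and axes; starts lying level on the bench.
- wedge_centre (a point): Wooden wedge 28 mm high, 145 mm long, 0.12 kg, on its flat underside. Point: half-way up, middle of the tapering part. x to the thin end, z up. Tapering part x -45..45 mm: square side y = -23, slanted side y = 23 - 0.1228 * x. Tight against a close row, this point is at x -2 to 6 (the farther, the harder the push), y 63, z 14 mm in board_floor axes. Pushed tight with some 15 N it stays by friction.
- wedge_tail (a point): Middle of the wedge's parallel tail, half-way up, to grip it by: tail 34 mm wide, 28 mm high, from 45 to 100 mm behind wedge_centre (this point 76 mm behind); its end face is square. With the wedge tight the tail stands 35 mm out over the board's near edge. Axes as wedge_centre.
- sloping_rack: Fixed wooden rack, plank sloping 30 degrees, heel strip at its low end, two V rests. Origin at bench height; y points level to the high end. Roller centres at x -38 and +38, y 0, 72 mm up, axes rising 30 degrees toward +y. V rests lie 29 to 43 mm to either side of a roller's middle, no higher than 7 mm below its axis; the middle is clear for fingers; 34 mm between the rollers.
- sanding_block: Bystander: dark sanding block 47 x 87 x 28 mm; origin under its centre.
- offcut_block: Bystander: pale beech offcut 40 x 75 x 32 mm; origin under its centre.
- ball_blank: Bystander: dark round lid blank, 71 mm across, 24 mm high; origin under its centre.
- ring_2: Bystander: pale turned ring, 54 mm across, 19 mm high; origin under its centre.

How it is judged:
By the outcome, as a careful person would: the job done as asked, in the order asked, and still so for the second after the job is handed in, with the robot touching nothing.
It also fails if it takes over 72 s, if anything falls off the work surface, if the arm or the gripper's body presses on something with over 40 N, if the wrist force passes 120 N, or if a joint passes its speed limit or range.

## Robot

A 6-joint arm with a two-finger parallel gripper is mounted at the origin on a cart in front of the work surface, level with it; the furniture and walls round the work are solid. World frame = base frame: x ahead of the robot, y to its left, z up, the work surface at z = 0. Lengths are in mm, angles in rad, forces in N, time in s.
With the tool pointing down it reaches from about 350 to 725 mm from the base axis. Payload 6 kg.
Tool frame: the origin (TCP) lies midway between the tips of the shut fingers; the grasp point (between the pads) lies 19 mm behind it (robot.grip_point_offset is the distance from the TCP to the grasp point, in mm); z points along the fingers, x is the direction in which the jaws open and shut, and the axes are right-handed (so a half turn about z gives the same grasp; the last joint's range is limited). The gripper opens to 85 mm and grips with 20 to 120 N. Pads are 22 mm wide; open, the fingers measure 114 mm over their backs; the gripper's body (76 mm by 85 mm) begins 54 mm behind the grasp point. The pads swing forward as they close: fully open they stand 13 mm farther back than shut.
Start: joints at [1.587, 0.04, 0.085, 0, -1.615, -0.334], TCP at [187.46, 569.941, 231.261] pointing down, gripper open.
Joint ranges: [-2.56, 2.56], [-1.29, 2.01], [-1.08, 1.49], [-3.29, 1.98], [-2.81, -0.18], [-2.99, 2.99]. Speed limits (rad/s): [2.57, 2.57, 3.01, 3.14, 3.14, 3.14].

## Interface

Orientations are given as a rotation vector (axis times angle).
In Python, from workcell import robot, planner, viewer, sign_off gives the robot as it stands. Calls block until the motion is done:
- robot.goto(position, orientation): joint-space move of the TCP to a pose.
- robot.move_linear(position, rot=None, v=150, f_stop=None): straight line of the TCP; rot=None keeps the orientation; v is the mean speed in mm/s. With f_stop (N) it stops when the force on the tool has changed by that much, and returns True; else False.
- robot.set_joints(angles): joint-space move.
- robot.set_gripper(opening, f_grip=None): opening from 0.0 (shut) to 1.0 (fully open); f_grip is the grip in N (None keeps the last); returns when the fingers have stopped.
- robot.dwell(seconds).
- planner.ik(position, orientation): joint angles nearest the present ones, or None.
- robot.get_obs(): the state.
- viewer.grab_frame(name): name is "side" or "top"; returns (picture, depth): 480x640x3 uint8, red, green, blue; 480x640 float32, mm along the optical axis (not along the pixel's ray), 0 where there is no reading.
- viewer.camera_model(name): a dict with "fovy" (degrees; the focal length in pixels is half the picture's height over the tangent of half this angle, whatever the lens; pixels are square), "cx", "cy" (the principal point, pixels), "eye" and "rotation" of the camera in the world. Camera axes: x right, y up, looking along -z (the intrinsics and any distortion apply to the point x, -y, -z); pixel columns grow to the right and rows downward; lengths in mm; the calibration is good to about 2 mm. A picture is of the moment at which its call begins. camera_model takes no time and is no camera call.
A pose or a line that the arm cannot do raises robot.IKError and nothing moves.
- sign_off(): hands the job in, once; it reports no verdict.
Trained networks look in the newest picture that a camera, given by its name, has taken for a name from the list of things; names that differ only in an ending like _2 or _b are one class to them, and where a whole thing is asked for, a point or a joint stands for the part that bears it (a point fixed in the world has none). Each returns a list of dicts, best first, with "conf" (0 to 1); they miss things now and then, are a little off and sometimes report something else, mostly with a low value. They report only what shows in the picture. A call takes as long as a camera call.
- viewer.look_for(camera, query): "position" ([column, row] in pixels, amid what is visible of it).
- viewer.regions_of(camera, query): "mask" (480x640 bool, what is visible of it) and "position" ([column, row] in pixels, amid what is visible of it).
- viewer.landmark_of(camera, query): "position" ([column, row] in pixels: a listed point, or the origin of a listed thing).
The state is a dict: "time_s": time; "joints": joint angles; "qd": joint speeds; "tau": joint torques, N m; "tcp_pos": TCP position; "eef_rot": TCP orientation; "ft_force": force on the tool from outside, world axes, zero at the start; "torque": the same for the moment, N m; "gripper_width": opening from 0.0 (shut) to 1.0 (fully open).
Only numpy, scipy, OpenCV 4.12 (cv2) and the standard library are available. Lean on these libraries where they do the work, as an engineer would, in place of code of your own. Each camera call takes 0.05 s, during which the arm holds its last target.

## Working session

There is one attempt and no reset: what is moved stays moved. The work goes in short steps, each a Python script; the robot and the scene stay as the last script left them, time stands still between calls to the robot, and variables do not carry over. Pictures are saved under pics/ and viewed, and the job is handed in when it is done.

```bash
ls -la; mkdir -p pics; cat > h.py <<'E'
import numpy as np, cv2
from scipy.spatial.transform import Rotation as R
from workcell import robot, planner, viewer, sign_off
def save(name,fn,img=None):
    p,d=viewer.grab_frame(name)
    cv2.imwrite(fn,p[:,:,::-1]); return p,d
def cam(name):
    c=viewer.camera_model(name); return c
E
python3 - <<'E'
from h import *
for n in('top','side'):
    print(viewer.camera_model(n)); p,d=save(n,f'pics/{n}0.png'); np.savez(f'{n}0.npz',p=p,d=d)
o=robot.get_obs();print(o['time_s'],o['tcp_pos'],o['eef_rot'],o['joints'],robot.grip_point_offset)
E
```

```text
total 12
drwxr-xr-x  3 agent agent 4096 Dec  7 06:50 .
drwxr-xr-x 23 root  root  4096 Dec  7 06:50 ..
drwxr-xr-x  2 agent agent 4096 Dec  7 06:50 pics
{'fovy': 47.87857665580505, 'cx': 317.9690321820015, 'cy': 246.80975413456162, 'eye': array([ 346.81078764, -222.82770547, 1225.53414061]), 'rotation': array([ 0.15711772, -0.16029596, -1.56271227])}
{'fovy': 49.85134299542637, 'cx': 321.98209919078914, 'cy': 239.40668864084486, 'eye': array([-8.53843337e-01, -1.22329887e+03,  5.75084959e+02]), 'rotation': array([ 1.1314861 , -0.31234136, -0.43038298])}
0.1 [187.31085763 569.7009374  230.41231355] [ 1.84124404e+00 -2.54396011e+00  1.52719368e-03] [ 1.58669728e+00  4.07259351e-02  8.39584252e-02 -4.45651046e-04
 -1.61552750e+00 -3.33712839e-01] 18.700000000000003
```

View pics/top0.png

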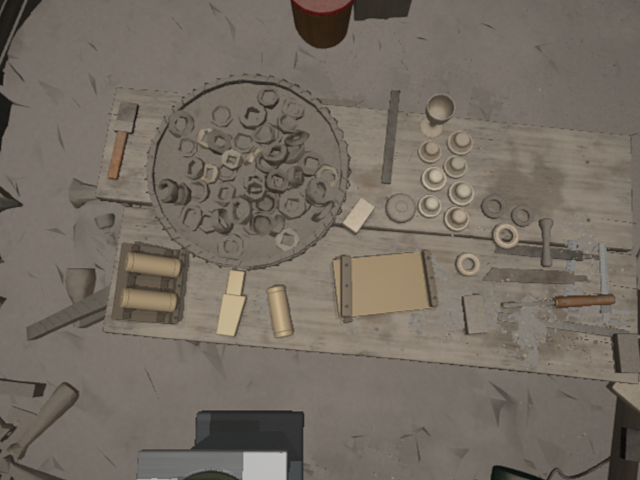

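View pics/side0.png

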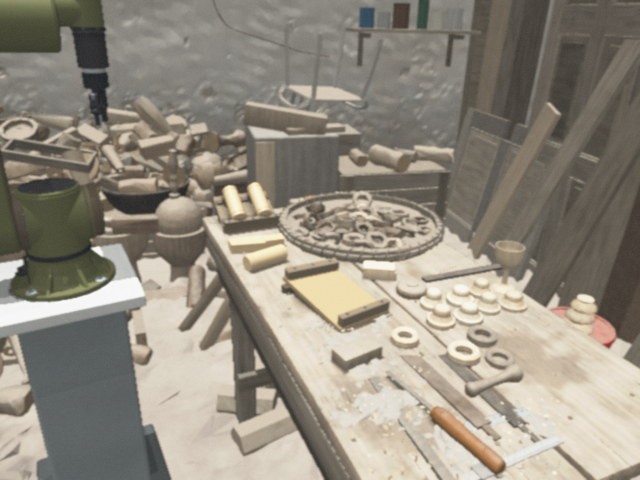

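```bash
cat >> h.py <<'E'
def unproj(name,uv,depth):
    c=viewer.camera_model(name); f=240/np.tan(np.radians(c['fovy'])/2)
    uv=np.atleast_2d(uv).astype(float); z=np.atleast_1d(depth).astype(float)
    P=np.c_[(uv[:,0]-c['cx'])/f*z, -(uv[:,1]-c['cy'])/f*z, -z]
    return R.from_rotvec(c['rotation']).apply(P)+c['eye']
def cloud(name,d):
    v,u=np.mgrid[0:480,0:640]
    return unproj(name,np.c_[u.ravel(),v.ravel()],d.ravel()).reshape(480,640,3)
def proj(name,X):
    c=viewer.camera_model(name); f=240/np.tan(np.radians(c['fovy'])/2)
    P=R.from_rotvec(c['rotation']).inv().apply(np.atleast_2d(X)-c['eye'])
    return np.c_[c['cx']+f*P[:,0]/-P[:,2], c['cy']+f*P[:,1]/P[:,2]]
E
python3 - <<'E'
from h import *
import pickle
Z={n:np.load(f'{n}0.npz') for n in('top','side')}
C={n:cloud(n,Z[n]['d']) for n in Z}
out={}
names=['board_floor','foot_batten','slanted_batten','roller_1_centre','roller_3_centre','wedge_centre','wedge_tail','sloping_rack','sanding_block','offcut_block','ball_blank','ring_2']
for n in('top','side'):
  print(n,'zero depth frac',(Z[n]['d']==0).mean())
  for q in names:
    r=viewer.landmark_of(n,q)
    for a in r[:4]:
        u,v=a['position']; iu,iv=int(round(u)),int(round(v))
        print(q,round(a['conf'],2),np.round([u,v],1),C[n][np.clip(iv,0,479),np.clip(iu,0,639)].round(1))
  out[n]={q:[(a['conf'],a['position'],a['mask']) for a in viewer.regions_of(n,q)] for q in ['roller_1_centre','wedge_centre','ring_2','sanding_block','offcut_block','ball_blank','sloping_rack']}
pickle.dump(out,open('masks.pkl','wb'))
for n in out:
  for q in out[n]:
    for a in out[n][q]: 
      m=a[2]; P=C[n][m]; print(n,q,round(a[0],2),np.round(a[1]),m.sum(),np.median(P,0).round(1))
E
```

```text
top zero depth frac 0.0038736979166666668
board_floor 0.86 [389.  281.9] [ 512.8 -384.    26.1]
foot_batten 0.57 [422.8 280.4] [ 519.  -462.3   15.5]
slanted_batten 0.59 [349.1 285.6] [ 499.3 -292.5   58.8]
slanted_batten 0.31 [385.9 282.8] [ 510.2 -376.9   28.3]
roller_1_centre 0.89 [146.1 302.7] [457.8 133.9  95.6]
roller_3_centre 0.64 [283.2 314.1] [ 439.5 -149.3   45.4]
roller_3_centre 0.47 [421.9 279.5] [ 518.9 -460.    15.8]
roller_3_centre 0.35 [351.1 286.8] [ 500.2 -298.3   35.3]
wedge_centre 0.82 [229.7 315.1] [438.4 -31.5  28. ]
wedge_tail 0.89 [235.9 280.9] [514.2 -42.   26.6]
sloping_rack 0.55 [161.1 284.4] [505.1 120.9  40.7]
sanding_block 0.62 [473.9 316.3] [ 437.3 -568.8   29.8]
offcut_block 0.79 [356.5 219.5] [ 654.1 -311.5   31.6]
offcut_block 0.19 [161.1 283.9] [505.1 120.9  40.7]
ball_blank 0.93 [401.  207.9] [ 684.  -415.6   27. ]
ring_2 0.82 [467.5 265.3] [ 5.563e+02 -5.703e+02 -4.000e-01]
side zero depth frac 0.004176432291666666
board_floor 0.56 [338.7 294.9] [ 515.2 -388.4   21.6]
foot_batten 0.85 [360.4 314.4] [ 506.1 -486.    29.9]
slanted_batten 0.64 [315.4
[... 1049 characters left out ...]
. 206.] 688 [ 686.  -413.2   21.3]
top sloping_rack 0.64 [145. 283.] 2733 [503.2 149.2  49. ]
side roller_1_centre 0.94 [235. 203.] 425 [459.7 119.6  80.8]
side roller_1_centre 0.62 [355. 354.] 1260 [ 434.  -586.9   25.8]
side wedge_centre 0.82 [252. 241.] 758 [451.  -49.5  23. ]
side ring_2 0.8 [400. 334.] 520 [ 553.4 -571.3   13.4]
side sanding_block 0.88 [353. 355.] 1150 [ 433.9 -586.5   26.2]
side offcut_block 0.95 [377. 273.] 573 [ 659.6 -329.    25.1]
side offcut_block 0.26 [248. 221.] 1275 [494.9  93.3  37.5]
side ball_blank 0.62 [407. 290.] 509 [ 678.7 -429.2   18.2]
side sloping_rack 0.77 [246. 219.] 1364 [496.7  93.9  37.9]
side sloping_rack 0.39 [252. 244.] 783 [451.9 -48.9  23.1]
```

```bash
python3 - <<'E'
from h import *
Z={n:np.load(f'{n}0.npz') for n in('top','side')}
C={n:cloud(n,Z[n]['d']) for n in Z}
for n in C:
    P=C[n].reshape(-1,3); 
    k=(P[:,0]>380)&(P[:,0]<800)&(P[:,1]>-900)&(P[:,1]<200)&(abs(P[:,2])<12)
    A=P[k]; c=np.linalg.lstsq(np.c_[A[:,:2],np.ones(len(A))],A[:,2],rcond=None)[0]
    r=A[:,2]-np.c_[A[:,:2],np.ones(len(A))]@c
    print(n,k.sum(),c,'resid',np.percentile(r,[5,50,95]))
    # floor
    k=(P[:,0]>470)&(P[:,0]<560)&(P[:,1]>-450)&(P[:,1]<-320)&(P[:,2]>8)&(P[:,2]<45)
    A=P[k]
    for i in range(3):
        c=np.linalg.lstsq(np.c_[A[:,:2]-[512,-385],np.ones(len(A))],A[:,2],rcond=None)[0]; r=A[:,2]-np.c_[A[:,:2]-[512,-385],np.ones(len(A))]@c; A=A[abs(r)<6]
    print('floor',len(A),c,np.degrees(np.arctan(c[:2])),r.std())
# crops enlarged
p=Z['top']['p'][235:335,100:500][:,:,::-1]
cv2.imwrite('pics/crop_top.png',cv2.resize(p,None,fx=2,fy=2,interpolation=cv2.INTER_CUBIC))
p=Z['top']['p'][240:330,320:450][:,:,::-1]
cv2.imwrite('pics/crop_top2.png',cv2.resize(p,None,fx=6,fy=6,interpolation=cv2.INTER_CUBIC))
p=Z['side']['p'][170:350,210:410][:,:,::-1]
cv2.imwrite('pics/crop_side.png',cv2.resize(p,None,fx=3.3,fy=3.3,interpolation=cv2.INTER_CUBIC))
E
```

```text
top 48814 [-4.66044559e-03 -1.55567421e-03  4.32206483e+00] resid [-4.90697508 -0.2326682   5.94187448]
floor 2253 [-1.20172843e-02  1.06778716e-01  2.39474803e+01] [-0.68850653  6.09487583] 2.1625958078276093
side 38544 [-6.74515830e-03 -2.33829532e-03  3.82437498e+00] resid [-3.84096464 -0.84196679  6.58247714]
floor 1321 [-1.29037379e-02  1.02821894e-01  2.19730738e+01] [-0.73928869  5.87062981] 1.1873933597543411
```

View pics/crop_top.png

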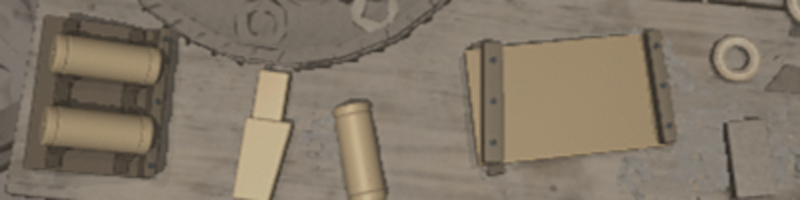

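View pics/crop_top2.png

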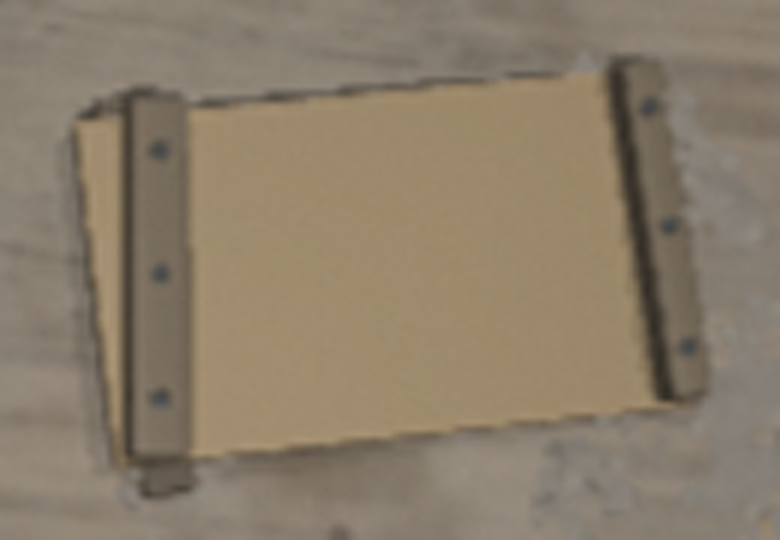

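View pics/crop_side.png

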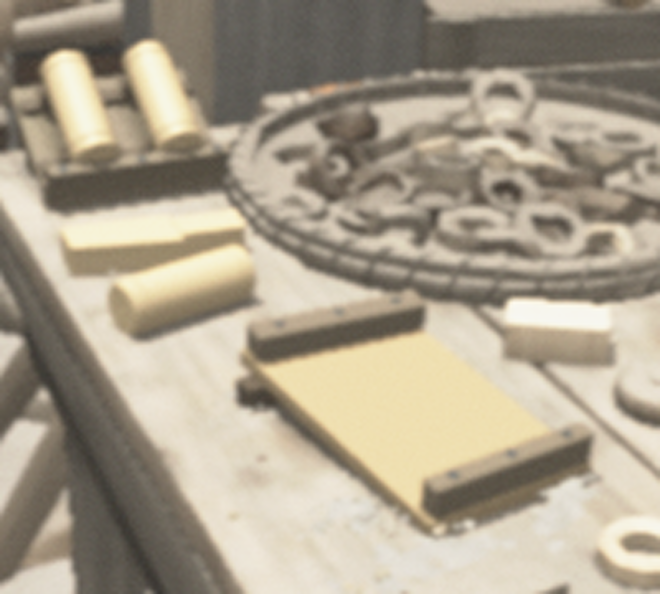

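```bash
cat > fit.py <<'E'
from h import *
import pickle
from scipy.optimize import least_squares
Z={n:np.load(f'{n}0.npz') for n in('top','side')}
C={n:cloud(n,Z[n]['d']) for n in Z}
def ray_plane(name,uv,p0,nrm):
    a=unproj(name,uv,np.full(len(uv),1000.)); e=viewer.camera_model(name)['eye']
    dv=a-e; t=((p0-e)@nrm)/(dv@nrm); return e+dv*t[:,None]
# ---- board
seed={'top':(389,282),'side':(338,295)}
def board(yaw,p0,show=False):
    s=np.radians(6); Rb=R.from_euler('z',yaw)*R.from_euler('x',s)  # x level, y uphill
    M=Rb.as_matrix(); res={}
    for n in C:
        img=cv2.cvtColor(Z[n]['p'],cv2.COLOR_RGB2LAB).astype(float)
        u,v=seed[n]; ref=img[v-4:v+5,u-4:u+5].reshape(-1,3).mean(0)
        m=(np.linalg.norm((img-ref)*[0.6,1,1.5],axis=2)<14).astype(np.uint8)
        m=cv2.morphologyEx(m,cv2.MORPH_OPEN,np.ones((3,3),np.uint8))
        k,l=cv2.connectedComponents(m); m=(l==l[v,u]).astype(np.uint8)
        c=max(cv2.findContours(m,cv2.RETR_EXTERNAL,cv2.CHAIN_APPROX_NONE)[0],key=len)[:,0,:].astype(float)
        cu=c.mean(0); c=c+0.5*(c-cu)/np.linalg.norm(c-cu,axis=1)[:,None]
        X=ray_plane(n,c,p0,M[:,2]); L=(X-p0)@M
        res[n]=L
        if show: print(n,'area',m.sum())
    return M,res
if __name__=='__main__':
    yaw=0.0;p0=np.array([512,-385,23.])
    for it in range(6):
        M,res=board(yaw,p0,it==0)
        info={}
        for n,L in res.items():
            x,y=L.T
            far=(y>-60)&(y<60)&(x>40); near=(y>-60)&(y<60)&(x<-40)
            pf=np.polyfit(y[far],x[far],1); pn=np.polyfit(y[near],x[near],1)
            ft=(x>-45)&(x<45)&(y<-40); pt=np.polyfit(x[ft],y[ft],1)
            sl=(x>-45)&(x<45)&(y>40); ps=np.polyfit(x[sl],y[sl],1)
            info[n]=(pf,pn,pt,ps)
        if it in(0,5):
            for n in info: print(n,[np.round(q,3) for q in info[n]])
        pf,pn,pt,ps=info['top']; pf2,pn2,pt2,ps2=info['side']
        dyaw=-np.mean([pf[0],pn[0],pf2[0],pn2[0]]); dx=np.mean([pf[1]+pn[1],pf2[1]+pn2[1]])/2
        dy=np.mean([pt[1],pt2[1]])+86
        p0=p0+M[:,0]*dx; 
        d=M[:,1]*dy; d[2]=0; p0=p0+d; yaw+=dyaw
    print('yaw',yaw,np.degrees(yaw),'p0',p0)
    np.savez('board.npz',yaw=yaw,p0=p0)
E
python3 fit.py
```

```text
top area 4162
side area 2245Traceback (most recent call last):
  File "fit.py", line 32, in <module>
    x,y=L.T
    ^^^
ValueError: too many values to unpack (expected 2)
```

```bash
sed -i 's/x,y=L.T/x,y=L[:,:2].T/' fit.py; python3 fit.py
```

```text
top area 4162
side area 2245
top [array([-0.112, 64.185]), array([ -0.115, -64.866]), array([  0.114, -80.876]), array([-4.000e-03,  8.578e+01])]
side [array([1.8000e-02, 6.1418e+01]), array([ -0.109, -65.465]), array([  0.14 , -60.909]), array([-9.0000e-03,  8.3481e+01])]
top [array([-5.000e-03,  6.373e+01]), array([ -0.   , -64.753]), array([-1.0000e-03, -9.7259e+01]), array([-0.124, 69.67 ])]
side [array([2.000e-03, 6.561e+01]), array([ 4.0000e-03, -6.4586e+01]), array([ 1.8000e-02, -7.4741e+01]), array([-0.103, 70.096])]
yaw 0.1126646674900803 6.4552099474263755 p0 [ 510.55296242 -368.66647722   23.        ]
```

```bash
cat > ov.py <<'E'
from fit import *
import sys
yaw=0.1127; 
def overlay(p0,yaw,tag):
    M=(R.from_euler('z',yaw)*R.from_euler('x',np.radians(6))).as_matrix()
    W=lambda L: p0+np.array(L,float)@M.T
    segs=[]
    sl=lambda x:86-0.1228*x
    for z,col in((0,(0,0,255)),):
        segs+=[([[-65,-102,0],[65,-102,0],[65,118,0],[-65,118,0],[-65,-102,0]],(0,0,255)),
               ([[-65,-86,0],[65,-86,0]],(0,255,0)),([[-65,-86,24],[65,-86,24],[65,-102,24],[-65,-102,24],[-65,-86,24]],(255,0,0)),
               ([[-65,sl(-65),0],[65,sl(65),0]],(0,255,0)),([[-65,sl(-65),22],[65,sl(65),22]],(255,0,0))]
    for n,(u0,u1,v0,v1,s) in {'top':(325,445,243,328,6),'side':(275,400,250,335,6)}.items():
        im=cv2.resize(Z[n]['p'][v0:v1,u0:u1,::-1],None,fx=s,fy=s,interpolation=cv2.INTER_CUBIC)
        for L,c in segs:
            q=proj(n,W(L)); q=((q-[u0,v0]+0.5)*s).astype(int)
            cv2.polylines(im,[q.reshape(-1,1,2)],False,c,1)
        cv2.imwrite(f'pics/ov_{n}_{tag}.png',im)
if __name__=='__main__':
    overlay(np.array([511,-384.,23]),yaw,sys.argv[1])
E
python3 ov.py a
```

```text
(no output)
```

View pics/ov_top_a.png

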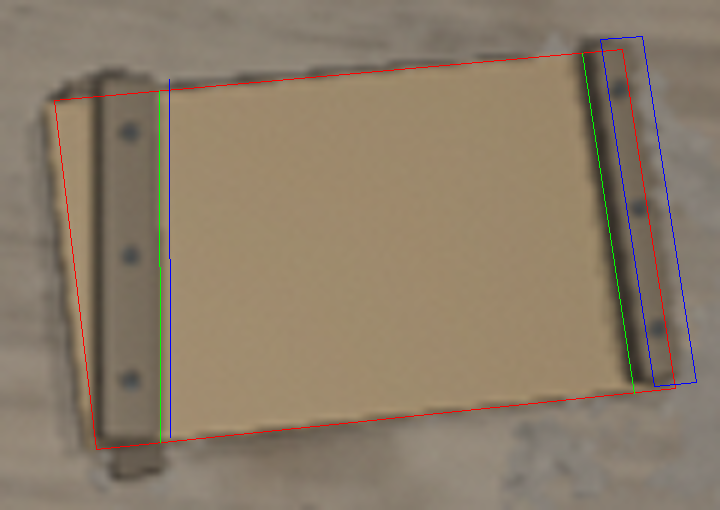

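View pics/ov_side_a.png

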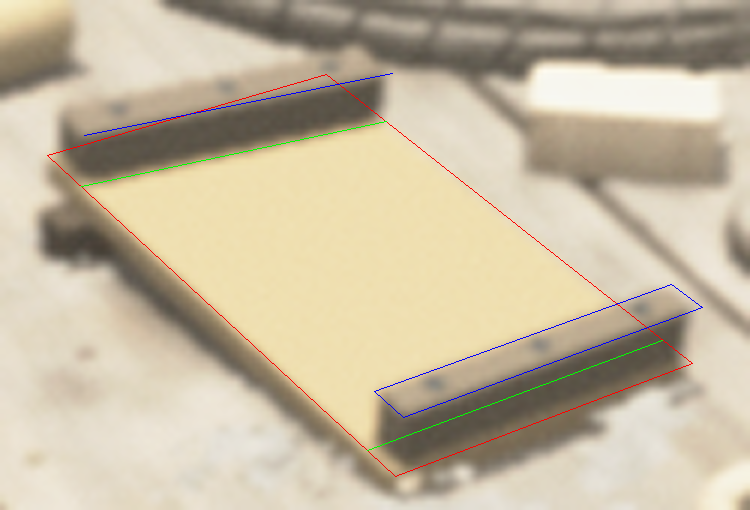

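```bash
cat > rol.py <<'E'
from fit import *
def fitcyl(c0,a0,free_z=True):
    a0=np.array(a0,float);a0/=np.linalg.norm(a0)
    def pts(c,a,n,tol=9):
        P=C[n].reshape(-1,3); d=P-c; t=d@a; r=np.linalg.norm(d-t[:,None]*a,axis=1)
        return P[(abs(t)<62)&(r<21+tol)&(r>21-tol)]
    c=np.array(c0,float);a=a0
    for sel in (['top','side'],['top'],['side']):
      c=np.array(c0,float);a=a0
      for tol in(16,10,8,6):
        A=np.vstack([pts(c,a,n,tol) for n in sel]);
        e1=np.cross(a,[0,0,1.]);e1/=np.linalg.norm(e1);e2=np.cross(a,e1)
        def f(p):
            cc=c+p[0]*e1+p[1]*e2; aa=a+p[2]*e1+p[3]*e2; aa/=np.linalg.norm(aa)
            d=A-cc;t=d@aa;return np.linalg.norm(d-t[:,None]*aa,axis=1)-21
        s=least_squares(f,np.zeros(4),loss='soft_l1',f_scale=2)
        p=s.x; c=c+p[0]*e1+p[1]*e2; a=a+p[2]*e1+p[3]*e2;a/=np.linalg.norm(a)
        t=(A-c)@a; lo,hi=np.percentile(t,[1,99]); c=c+a*(lo+hi)/2
      print(sel,len(A),'c',c.round(1),'a',a.round(3),'elev',np.degrees(np.arcsin(a[2])).round(1),'az',np.degrees(np.arctan2(a[1],a[0])).round(1),'len',(hi-lo).round(1),'rms',np.std(s.fun).round(2))
print('r1');fitcyl([460,125,72],[0,.87,.5])
print('r2');fitcyl([535,115,72],[0,.87,.5])
print('r3');fitcyl([440,-150,21],[1,-.15,0])
m=pickle.load(open('masks.pkl','rb'))
for n in C:
    k=m[n]['wedge_centre'][0][2].astype(np.uint8)
    k=cv2.erode(k,np.ones((3,3),np.uint8))>0
    # top face points: ray intersect z=28
    P=C[n][k]; print(n,'wedge z',np.percentile(P[:,2],[5,50,95]).round(1))
u0,u1,v0,v1=205,310,260,345
cv2.imwrite('pics/wt.png',cv2.resize(Z['top']['p'][v0:v1,u0:u1,::-1],None,fx=7,fy=7,interpolation=cv2.INTER_CUBIC))
E
python3 rol.py
```

```text
r1
['top', 'side'] 1653 c [466.6 128.7  67.7] a [0.055 0.86  0.508] elev 30.5 az 86.3 len 120.4 rms 2.24
['top'] 1187 c [467.4 134.2  71.6] a [0.052 0.861 0.506] elev 30.4 az 86.5 len 118.8 rms 2.07
['side'] 561 c [465.5 128.4  65.7] a [0.058 0.858 0.51 ] elev 30.6 az 86.1 len 120.4 rms 2.53
r2
['top', 'side'] 1600 c [542.2 123.7  67.5] a [0.056 0.86  0.507] elev 30.5 az 86.3 len 120.0 rms 2.28
['top'] 1140 c [543.  129.2  71.4] a [0.056 0.865 0.499] elev 29.9 az 86.3 len 119.3 rms 2.07
['side'] 546 c [541.1 123.   65.1] a [0.053 0.851 0.522] elev 31.5 az 86.4 len 120.0 rms 2.55
r3
['top', 'side'] 1525 c [ 439.9 -147.9   19.5] a [ 0.999 -0.034 -0.03 ] elev -1.7 az -1.9 len 120.5 rms 2.99
['top'] 885 c [ 439.8 -151.9   21.5] a [ 0.984 -0.18  -0.002] elev -0.1 az -10.4 len 121.1 rms 2.84
['side'] 828 c [ 437.4 -142.6   19.2] a [0.978 0.209 0.004] elev 0.3 az 12.1 len 119.5 rms 2.2
top wedge z [25.6 29.6 33.6]
side wedge z [ 7.2 23.3 28.6]
```

View pics/wt.png

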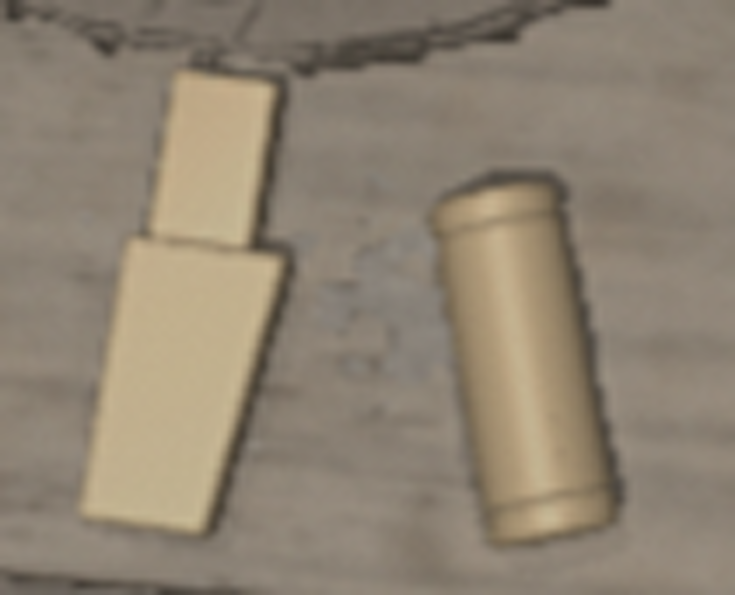

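```bash
cat > wd.py <<'E'
from fit import *
# wedge
c=np.array([[175,70],[280,80],[148,240],[250,250],[125,238],[292,252],[80,517],[208,535]])/7.+[205,260]-0.5
X=ray_plane('top',c,np.array([0,0,28.]),np.array([0,0,1.]))
loc=np.array([[-100,-17],[-100,17],[-45,-17],[-45,17],[-45,-23],[-45,28.5],[45,-23],[45,17.5]])
def f(p):
    return ((R.from_euler('z',p[2]).as_matrix()[:2,:2]@loc.T).T+p[:2]-X[:,:2]).ravel()
s=least_squares(f,[440,-32,np.pi])
print('wedge',s.x,np.degrees(s.x[2]),'res',s.fun.round(1))
# side cross-check: corners project
th=s.x[2];Rw=R.from_euler('z',th).as_matrix()
W=lambda L: np.r_[s.x[:2],14]+np.array(L,float)@Rw.T
q={}
for n,(u0,u1,v0,v1,sc) in {'top':(205,310,260,345,7),'side':(210,310,215,280,7)}.items():
    im=cv2.resize(Z[n]['p'][v0:v1,u0:u1,::-1],None,fx=sc,fy=sc,interpolation=cv2.INTER_CUBIC)
    o=[0,1,3,5,7,6,4,2,0]
    for z in(14,-14):
        g=proj(n,W(np.c_[loc[o],np.full(9,z)])); cv2.polylines(im,[((g-[u0,v0]+.5)*sc).astype(int).reshape(-1,1,2)],False,(0,0,255) if z>0 else (255,0,0),1)
    # roller3
    def r3f(cc,az,col):
        a=np.array([np.cos(az),np.sin(az),0]);b=np.array([-a[1],a[0],0]);t=np.linspace(0,2*np.pi,40)
        ring=21*(np.cos(t)[:,None]*b+np.sin(t)[:,None]*[0,0,1])
        for s_ in(-55,55):
            g=proj(n,cc+s_*a+ring);cv2.polylines(im,[((g-[u0,v0]+.5)*sc).astype(int).reshape(-1,1,2)],False,col,1)
    r3f(np.array([440,-151,21.]),np.radians(-10.4),(0,255,0))
    cv2.imwrite(f'pics/wo_{n}.png',im)
P=np.vstack([C[n].reshape(-1,3) for n in('top',)])
for nm in C:
    P=C[nm].reshape(-1,3); k=(P[:,2]>9)&(P[:,2]<50)&(abs(P[:,0]-440)<80)&(abs(P[:,1]+150)<45); A=P[k]
    def g(p):
        n_=np.array([-np.sin(p[1]),np.cos(p[1])]); d=(A[:,:2]-[440,-150])@n_-p[0]; return np.hypot(d,A[:,2]-21-p[2])-21
    r=least_squares(g,[0,-.17,0],loss='soft_l1',f_scale=2); a=np.array([np.cos(r.x[1]),np.sin(r.x[1])])
    t=(A[:,:2]-[440,-150])@a; lo,hi=np.percentile(t,[1,99]); n_=np.array([-a[1],a[0]])
    print(nm,len(A),'r3 c',[440,-150]+n_*r.x[0]+a*(lo+hi)/2,'az',np.degrees(r.x[1]),'dz',r.x[2],hi-lo)
E
python3 wd.py
```

```text
wedge [439.40983887 -30.84715136   3.01509129] 172.7520058873364 res [ 0.9  0.2 -0.3  0.2  0.9  0.5 -0.3 -0.8  1.  -0.8 -1.1  1.2 -0.7 -0.3
 -0.4 -0.3]
top 967 r3 c [ 446.26319555 -138.4466217 ] az 11.923279649341731 dz 1.7529363086330083 108.00430001423014
side 684 r3 c [ 443.5149769  -140.84418538] az 12.069789323399457 dz -1.1404344323003708 108.54560859142055
```

View pics/wo_top.png

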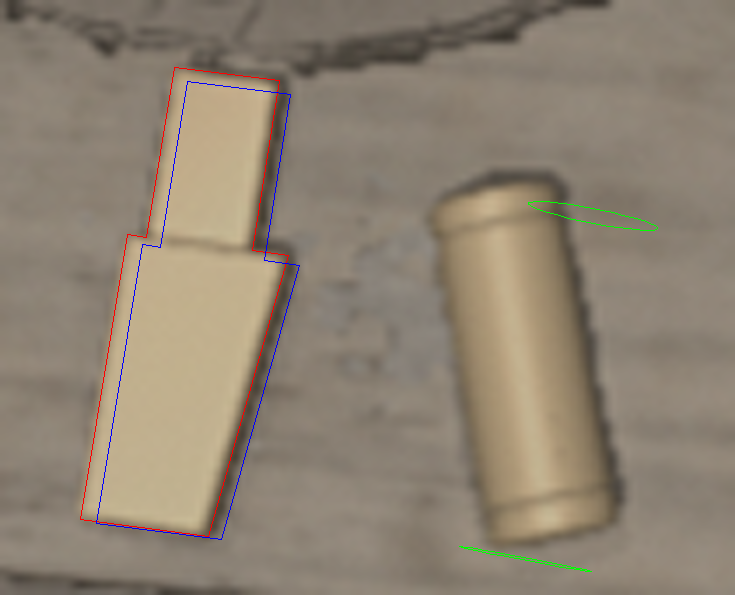

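View pics/wo_side.png

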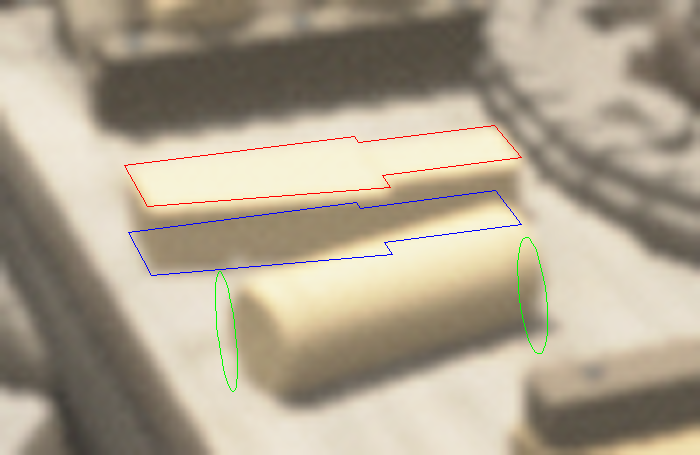

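```bash
cat > rk.py <<'E'
from fit import *
az=np.radians(86.4);el=np.radians(30)
a=np.array([np.cos(az)*np.cos(el),np.sin(az)*np.cos(el),np.sin(el)]);up=np.array([-np.cos(az)*np.sin(el),-np.sin(az)*np.sin(el),np.cos(el)]);s=np.cross(a,up)
for nm,c in(('r1',[466.5,131,72.]),('r2',[542,126,72.])):
  for n in C:
    P=C[n].reshape(-1,3)-c; t=P@a;h=P@up;l=P@s
    k=(abs(t)<75)&(abs(l)<24)&(h>10)&(h<30)
    A=np.c_[l,h,t][k]
    r=least_squares(lambda p:np.hypot(A[:,0]-p[0]-p[2]*A[:,2],A[:,1]-p[1]-p[3]*A[:,2])-21,np.zeros(4),loss='soft_l1',f_scale=2).x
    core=abs(A[:,0]-r[0])<10; tt=A[core,2]
    print(nm,n,k.sum(),'l,h off',r[:2].round(1),'tilts deg',np.degrees(r[2:]).round(1),'t range',np.percentile(tt,[0.5,2,98,99.5]).round(1), 'mid',(np.percentile(tt,[1,99]).mean()).round(1))
  for n in('top','side'):pass
c1=np.array([466.5,131,72]);c2=np.array([542,126,72])
for n,(u0,u1,v0,v1,sc) in {'top':(112,192,235,330,6),'side':(205,290,170,240,7)}.items():
    im=cv2.resize(Z[n]['p'][v0:v1,u0:u1,::-1],None,fx=sc,fy=sc,interpolation=cv2.INTER_CUBIC)
    t=np.linspace(0,2*np.pi,40); ring=21*(np.cos(t)[:,None]*s+np.sin(t)[:,None]*up)
    for c in(c1,c2):
        for d in(-55,55):
            g=proj(n,c+d*a+ring);cv2.polylines(im,[((g-[u0,v0]+.5)*sc).astype(int).reshape(-1,1,2)],False,(0,255,0) if d>0 else (0,0,255),1)
    cv2.imwrite(f'pics/rk_{n}.png',im)
E
python3 rk.py
```

```text
r1 top 880 l,h off [ 0.8 -1.9] tilts deg [-0.3  0.3] t range [-46.9 -45.1  61.1  62.2] mid 7.8
r1 side 321 l,h off [-1.1 -3.6] tilts deg [-0.2 -0.1] t range [-53.1 -51.1  54.5  55.9] mid 1.6
r2 top 825 l,h off [ 0.8 -2. ] tilts deg [-0.2 -0.2] t range [-46.5 -44.5  61.6  62.7] mid 8.3
r2 side 301 l,h off [-1.  -3.9] tilts deg [-0.2  0.5] t range [-51.9 -50.5  55.1  56. ] mid 2.1
```

View pics/rk_top.png

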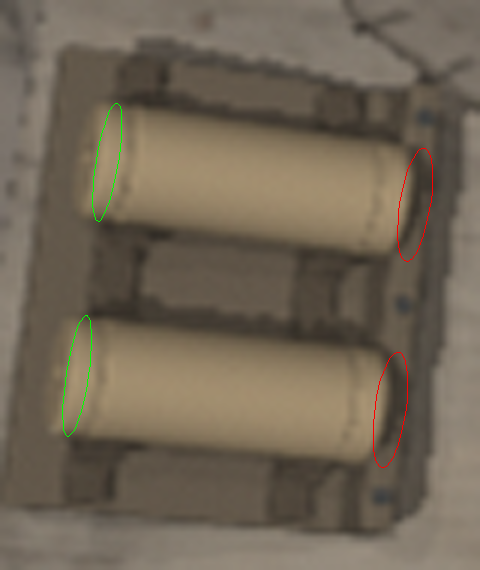

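View pics/rk_side.png

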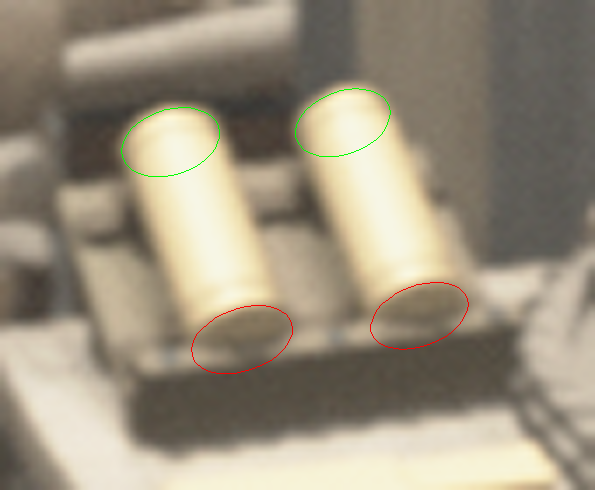

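```bash
cat >> h.py <<'E'
P0=np.array([511,-382,23.]);YAW=0.1127
BM=(R.from_euler('z',YAW)*R.from_euler('x',np.radians(6))).as_matrix()
def B(*L): return P0+BM@np.array(L,float)
def rot(z,x):
    z=np.array(z,float)/np.linalg.norm(z); x=np.array(x,float); x=x-z*(x@z); x/=np.linalg.norm(x)
    return R.from_matrix(np.c_[x,np.cross(z,x),z]).as_rotvec()
az=np.radians(86.4);el=np.radians(30)
RA=np.array([np.cos(az)*np.cos(el),np.sin(az)*np.cos(el),np.sin(el)])
RU=np.array([-np.cos(az)*np.sin(el),-np.sin(az)*np.sin(el),np.cos(el)]);RS=np.cross(RA,RU)
C1=np.array([466.5,137.5,72]);C2=np.array([542,132.5,72]);C3=np.array([445,-139.5,21]);AZ3=np.radians(12)
WC=np.array([439.4,-30.8,14]);WX=np.array([np.cos(3.0151),np.sin(3.0151),0]);WY=np.array([-WX[1],WX[0],0])
E
python3 - <<'E'
from h import *
def chk(n,p,z,x):
    for s in(1,-1):
        q=planner.ik(p,rot(z,np.array(x)*s)); print(n,s,None if q is None else np.round(q,2))
for n,c in(('r1',C1),('r2',C2)):
    chk(n,c-RU*18,-RU,RS); chk(n+'up',c-RU*18+RU*70,-RU,RS)
n3=[-np.sin(AZ3),np.cos(AZ3),0]
chk('r3',C3-[0,0,18],[0,0,-1],n3)
chk('wp',WC-76*WX,[0,0,-1],WY)
for y in(-40,-23,19,40): 
    chk(f'b{y}',B(0,y,3),-BM[:,2],BM[:,1]); 
chk('bup',B(0,-40,140),-BM[:,2],BM[:,1])
chk('wplace',B(-82,63,3),-BM[:,2],BM[:,1]); chk('wplace-',B(-150,63,3),-BM[:,2],BM[:,1])
chk('wplaceup',B(-130,63,80),-BM[:,2],BM[:,1])
print(robot.get_obs()['time_s'])
E
```

```text
r1 1 [ 0.33 -0.27 -0.43 -0.51 -1.24  2.88]
r1 -1 [ 0.33 -0.27 -0.43 -0.51 -1.24 -0.26]
r1up 1 [ 0.25 -0.31 -0.35 -0.51 -1.38  2.89]
r1up -1 [ 0.25 -0.31 -0.35 -0.51 -1.38 -0.25]
r2 1 [ 0.27 -0.05 -0.23 -0.52 -1.25  2.95]
r2 -1 [ 0.27 -0.05 -0.23 -0.52 -1.25 -0.2 ]
r2up 1 [ 0.2  -0.09 -0.16 -0.51 -1.38  2.95]
r2up -1 [ 0.2  -0.09 -0.16 -0.51 -1.38 -0.2 ]
r3 1 [ 0.13 -0.24 -0.59  0.   -1.21 -1.49]
r3 -1 [ 0.13 -0.24 -0.59  0.   -1.21  1.65]
wp 1 [ 0.31 -0.1  -0.45  0.   -1.22  1.13]
wp -1 [ 0.31 -0.1  -0.45  0.   -1.22 -2.01]
b-40 1 [-0.44  0.35  0.08 -0.09 -1.36 -1.  ]
b-40 -1 [-0.44  0.35  0.08 -0.09 -1.36  2.14]
b-23 1 [-0.41  0.32  0.05 -0.09 -1.35 -1.02]
b-23 -1 [-0.41  0.32  0.05 -0.09 -1.35  2.12]
b19 1 [-0.36  0.24 -0.04 -0.1  -1.34 -1.08]
b19 -1 [-0.36  0.24 -0.04 -0.1  -1.34  2.06]
b40 1 [-0.33  0.2  -0.08 -0.1  -1.34 -1.11]
b40 -1 [-0.33  0.2  -0.08 -0.1  -1.34  2.03]
bup 1 [-0.45  0.32  0.29 -0.09 -1.6  -1.  ]
bup -1 [-0.45  0.32  0.29 -0.09 -1.6   2.14]
wplace 1 [-0.35  0.01 -0.28 -0.1  -1.33 -1.08]
wplace -1 [-0.35  0.01 -0.28 -0.1  -1.33  2.06]
wplace- 1 [-0.42 -0.11 -0.4  -0.09 -1.34 -1.02]
wplace- -1 [-0.42 -0.11 -0.4  -0.09 -1.34  2.12]
wplaceup 1 [-0.41 -0.11 -0.25 -0.09 -1.48 -1.04]
wplaceup -1 [-0.41 -0.11 -0.25 -0.09 -1.48  2.1 ]
2.0
```

```bash
cat >> h.py <<'E'
OPEN=lambda mm: mm/85
def st(tag=''):
    o=robot.get_obs(); print(tag,'t',round(o['time_s'],2),'tcp',o['tcp_pos'].round(1),'w',round(o['gripper_width'],3),'F',np.round(o['ft_force'],1)); return o
RB=rot(-BM[:,2],BM[:,1])
def pick_rack(c):
    r=rot(-RU,-RS); t=c-RU*18
    robot.goto(t+RU*75,r); st('above')
    robot.set_gripper(OPEN(61),40)
    hit=robot.move_linear(t,v=150,f_stop=12); st(f'down hit={hit}')
    if hit: return False
    robot.set_gripper(OPEN(20),40); o=st('grip')
    robot.move_linear(t+RU*100,v=250); st('lifted')
    return True
def place(y,op,zt=4.0,up=110):
    robot.goto(B(0,y,up),RB); st('above board')
    hit=robot.move_linear(B(0,y,zt),v=120,f_stop=8); st(f'placed hit={hit}')
E
python3 - <<'E'
from h import *
st('0')
print(pick_rack(C1))
save('side','pics/s1.png')
E
```

```text
0 t 2.0 tcp [187.5 569.9 231.3] w 1.004 F [ 0.1 -0.8 -0.4]
above t 4.01 tcp [464.8 109.7 121.5] w 0.995 F [ 0.6 -0.3 -0.1]
down hit=False t 5.03 tcp [467.4 146.3  57.1] w 0.723 F [ 0.5 -0.   0.2]
grip t 5.33 tcp [467.4 146.1  57.9] w 0.479 F [-5.  -2.3  6.6]
lifted t 5.88 tcp [464.2  96.3 143.4] w 0.474 F [ 0.2 -0.2 -1.4]
True
```

View pics/s1.png

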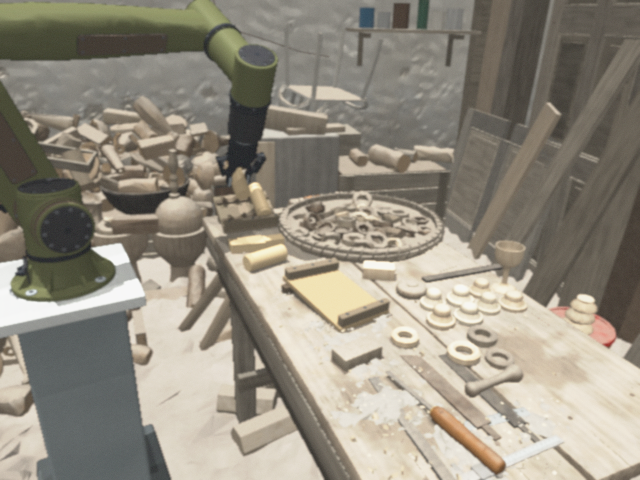

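```bash
python3 - <<'E'
from h import *
place(-40,None,zt=6,up=110)
save('side','pics/s2.png');save('top','pics/t2.png')
p=cv2.imread('pics/s2.png')[220:340,260:420];cv2.imwrite('pics/s2c.png',cv2.resize(p,None,fx=4.5,fy=4.5,interpolation=cv2.INTER_CUBIC))
E
```

```text
above board t 7.83 tcp [ 517.4 -432.1  128.8] w 0.484 F [ 0.4 -0.1 -2. ]
placed hit=False t 8.85 tcp [ 516.1 -422.6   25.9] w 0.48 F [-0.3  0.1 -0.9]
```

View pics/s2c.png

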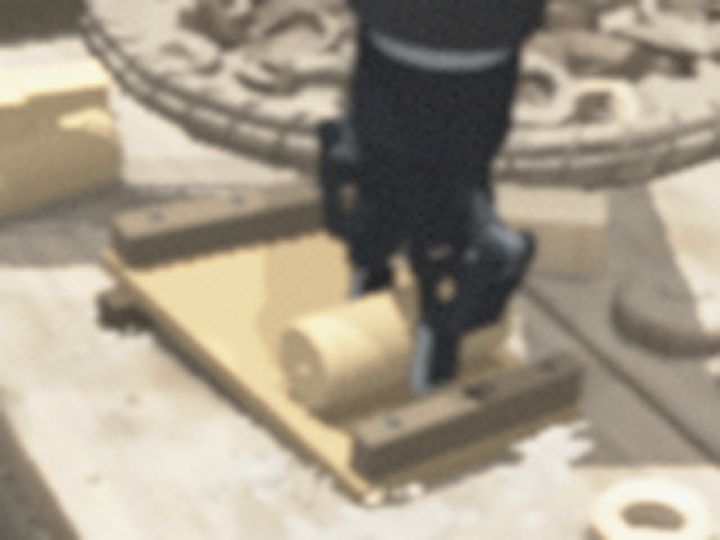

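View pics/t2.png

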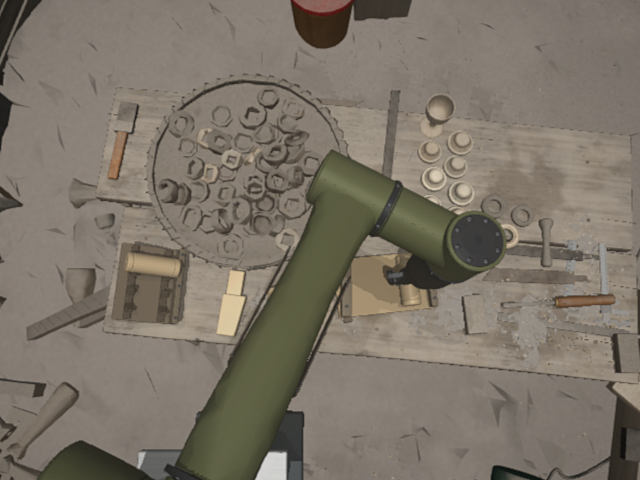

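```bash
cat >> h.py <<'E'
def release(y,op,zmin=0):
    hit=robot.move_linear(B(0,y,zmin),v=40,f_stop=6); o=st(f'lower hit={hit}')
    robot.set_gripper(OPEN(op)); st('open')
    p=robot.get_obs()['tcp_pos']
    robot.move_linear(p+BM[:,2]*60,v=150); st('up')
E
python3 - <<'E'
from h import *
release(-40,50)
robot.move_linear(B(0,20,130),v=300)
save('side','pics/s3.png')
p=cv2.imread('pics/s3.png')[220:340,260:420];cv2.imwrite('pics/s3c.png',cv2.resize(p,None,fx=4.5,fy=4.5,interpolation=cv2.INTER_CUBIC))
E
```

```text
lower hit=True t 9.16 tcp [ 516.4 -422.9   22.1] w 0.477 F [ 0.8 -1.1  3.5]
open t 9.42 tcp [ 515.7 -422.    20.4] w 0.583 F [-0.2  0.7  1. ]
up t 9.97 tcp [ 516.3 -428.    79.5] w 0.59 F [ 1.   0.9 -0.8]
```

View pics/s3c.png

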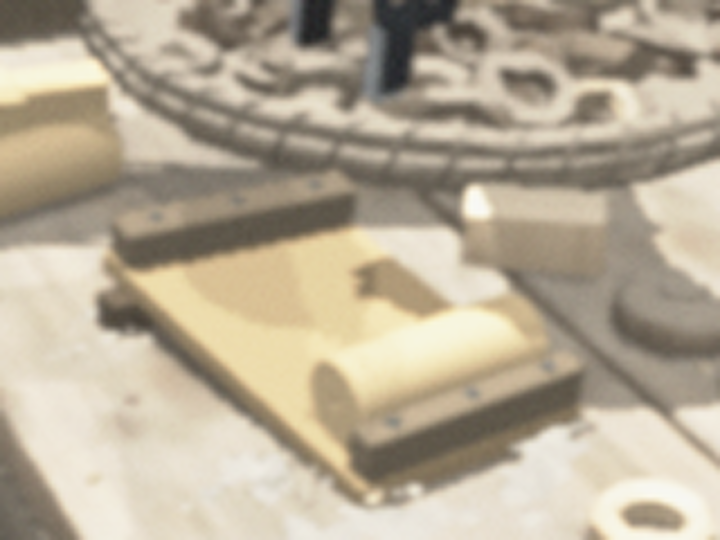

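```bash
python3 - <<'E'
from h import *
if pick_rack(C2) :
    place(1,None,zt=6,up=110); release(1,48)
    robot.move_linear(B(0,40,140),v=300)
    save('side','pics/s4.png')
    p=cv2.imread('pics/s4.png')[220:340,260:420];cv2.imwrite('pics/s4c.png',cv2.resize(p,None,fx=4.5,fy=4.5,interpolation=cv2.INTER_CUBIC))
E
```

```text
above t 12.2 tcp [540.5 103.3 121.3] w 0.589 F [-0.2  0.   0.3]
down hit=False t 13.12 tcp [543.  141.3  57.2] w 0.716 F [-0.1  0.3 -0.2]
grip t 13.43 tcp [543.2 141.1  58. ] w 0.478 F [-3.5 -1.6  5.1]
lifted t 13.97 tcp [539.5  91.4 143.2] w 0.48 F [-0.7  0.8 -1.2]
above board t 15.72 tcp [ 512.7 -391.6  132.6] w 0.474 F [ 1.  -0.6 -1.5]
placed hit=False t 16.73 tcp [ 511.5 -382.    30. ] w 0.479 F [-0.1  0.3  0.6]
lower hit=True t 16.94 tcp [ 512.  -382.4   26.7] w 0.479 F [ 0.4 -0.4  2.9]
open t 17.18 tcp [ 511.2 -381.6   24.9] w 0.569 F [-0.4  0.1 -0.1]
up t 17.73 tcp [ 511.9 -387.6   84.2] w 0.564 F [-0.  -0.8 -0.7]
```

View pics/s4c.png

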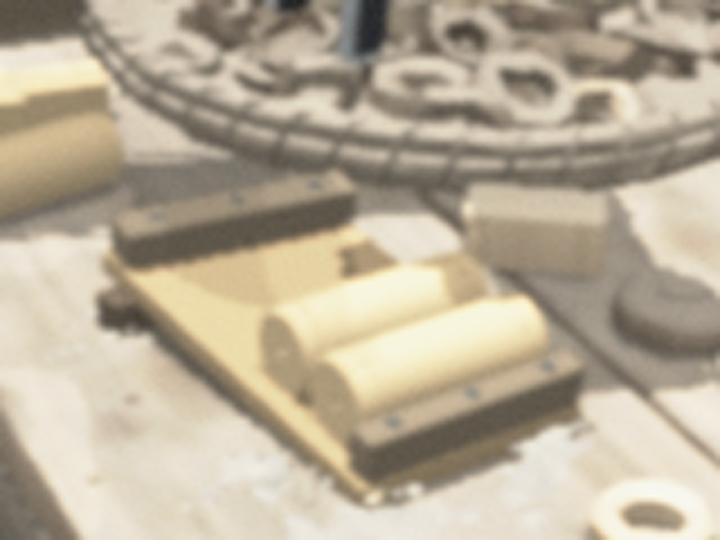

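```bash
python3 - <<'E'
from h import *
n3=np.array([-np.sin(AZ3),np.cos(AZ3),0]); r=rot([0,0,-1],n3); t=C3-[0,0,17.]
robot.goto(t+[0,0,80],r); st('above')
robot.set_gripper(OPEN(61),40)
hit=robot.move_linear(t,v=150,f_stop=12); st(f'down {hit}')
if not hit:
    robot.set_gripper(OPEN(20),40); st('grip')
    robot.move_linear(t+[0,0,130],v=250); st('lift')
    place(39.5,None,zt=10,up=120)
    save('side','pics/s5.png')
    p=cv2.imread('pics/s5.png')[220:340,260:420];cv2.imwrite('pics/s5c.png',cv2.resize(p,None,fx=4.5,fy=4.5,interpolation=cv2.INTER_CUBIC))
E
```

```text
above t 19.18 tcp [ 445.4 -140.    84.3] w 0.564 F [-1.1  0.3 -0.2]
down False t 20.15 tcp [ 445.6 -139.7    4.9] w 0.72 F [-0.2 -0.5 -0.1]
grip t 20.46 tcp [ 446.1 -139.6    5.6] w 0.472 F [-0.2  0.6  5.9]
lift t 21.12 tcp [ 444.6 -139.2  133.2] w 0.48 F [-0.1 -0.  -1.9]
above board t 22.03 tcp [ 507.4 -355.4  144.8] w 0.478 F [ 0.3  0.6 -2.1]
placed hit=False t 23.1 tcp [ 507.3 -344.3   38.3] w 0.472 F [-0.2  0.8 -0.5]
```

View pics/s5c.png

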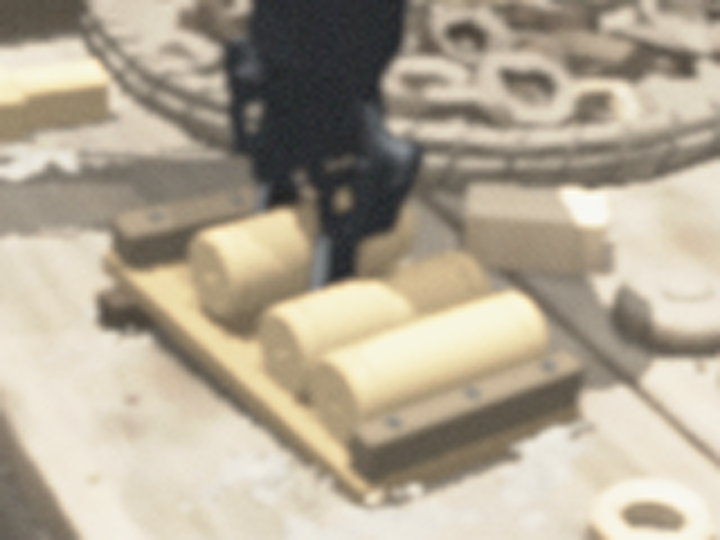

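Both fingers clear the second roller and the slanted batten; releasing.

```bash
python3 - <<'E'
from h import *
release(39.5,46.5)
robot.move_linear(B(-60,120,170),v=300)
for n in('side','top'):
    p,d=save(n,f'pics/{n}6.png'); np.savez(f'{n}6.npz',p=p,d=d)
p=cv2.imread('pics/side6.png')[220:340,260:420];cv2.imwrite('pics/s6c.png',cv2.resize(p,None,fx=4.5,fy=4.5,interpolation=cv2.INTER_CUBIC))
C=cloud('side',np.load('side6.npz')['d']).reshape(-1,3); L=(C-P0)@BM
# roller cylinder fits: tops
k=(abs(L[:,0])<45)&(L[:,2]>30)&(L[:,2]<48)&(L[:,1]>-90)&(L[:,1]<60)
for y0 in(-65,-23,19):
    for xr in((-45,-10),(10,45)):
        m=k&(abs(L[:,1]-y0)<19)&(L[:,0]>xr[0])&(L[:,0]<xr[1]);A=L[m]
        from scipy.optimize import least_squares
        r=least_squares(lambda p:np.hypot(A[:,1]-p[0],A[:,2]-p[1])-21,[y0,21],loss='soft_l1').x; print(y0,xr,m.sum(),r.round(1))
E
```

```text
lower hit=True t 23.4 tcp [ 507.6 -344.1   32.1] w 0.479 F [ 1.4 -0.2  3.7]
open t 23.63 tcp [ 506.9 -343.6   31. ] w 0.542 F [ 0.8 -1.   0.3]
up t 24.18 tcp [ 507.5 -349.5   90.1] w 0.544 F [0.  0.4 0.3]
-65 (-45, -10) 190 [-64.2  20.2]
-65 (10, 45) 176 [-64.3  20.2]
-23 (-45, -10) 177 [-22.2  20.1]
-23 (10, 45) 166 [-22.2  20.3]
19 (-45, -10) 160 [19.7 20.1]
19 (10, 45) 146 [19.5 20.1]
```

View pics/s6c.png

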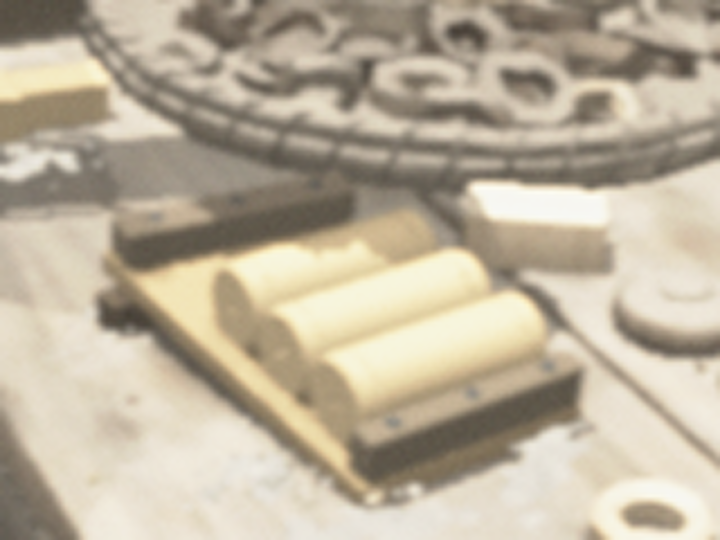

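View pics/top6.png

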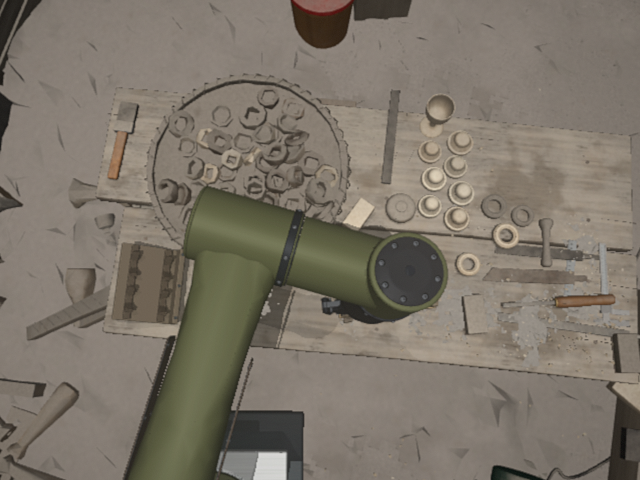

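```bash
python3 - <<'E'
from h import *
Cc=cloud('top',np.load('top0.npz')['d']).reshape(-1,3)
g=WC-80*WX; print(g)
k=(abs(Cc[:,0]-g[0])<60)&(abs(Cc[:,1]-g[1])<60)&(Cc[:,2]>6)
A=Cc[k]; off=A[(abs((A-WC)@WY)>24)]
for x in range(int(g[0])-40,int(g[0])+60,10):
    m=abs(off[:,0]-x)<5
    if m.sum(): print(x,m.sum(),np.percentile(off[m,2],95).round(1),off[m,1].min().round(),off[m,1].max().round())
for p,r in((g-[0,0,10],rot([0,0,-1],WY)),(B(-125,66.3,4),RB)): print(planner.ik(p,r).round(2))
E
```

```text
[518.76083726 -40.89244811  14.        ]
478 30 31.2 -99.0 16.0
488 15 10.1 -99.0 10.0
498 5 9.6 -87.0 5.0
508 16 8.6 -101.0 -3.0
518 5 6.3 -73.0 15.0
528 5 7.5 -73.0 18.0
538 28 46.4 -100.0 16.0
548 123 52.2 -100.0 6.0
558 153 52.6 -99.0 19.0
568 86 53.0 -99.0 18.0
[ 0.31 -0.08 -0.45  0.   -1.2   1.14]
[-0.39 -0.08 -0.36 -0.09 -1.34 -1.05]
```

```bash
python3 - <<'E'
from h import *
G=79.
t=WC-G*WX; t[2]=4.; r=rot([0,0,-1],WY)
robot.move_linear(B(-130,130,150),v=300)
robot.goto(t+[0,0,110],r); st('above')
robot.set_gripper(OPEN(54),60)
hit=robot.move_linear(t,v=150,f_stop=12); st(f'down {hit}')
if not hit:
    robot.set_gripper(OPEN(15),60); st('grip')
    robot.move_linear(t+[0,0,140],v=250); st('lift')
    robot.goto(B(-45-G,66.3,110),RB); st('above board')
    hit=robot.move_linear(B(-45-G,66.3,12),v=150,f_stop=8); st(f'low {hit}')
    save('side','pics/s7.png'); p,d=save('top','pics/t7.png')
    p=cv2.imread('pics/s7.png')[200:340,230:420];cv2.imwrite('pics/s7c.png',cv2.resize(p,None,fx=4,fy=4,interpolation=cv2.INTER_CUBIC))
E
```

```text
above t 27.29 tcp [517.9 -40.9 114. ] w 0.546 F [-0.9 -0.3  0.3]
down False t 28.42 tcp [518.5 -40.7   5.1] w 0.639 F [-0.5  0.  -0.2]
grip t 28.73 tcp [518.8 -40.6   5.5] w 0.387 F [-0.5  1.   5.6]
lift t 29.43 tcp [516.9 -40.5 142. ] w 0.384 F [-0.7 -0.7 -2.3]
above board t 31.32 tcp [ 381.7 -341.5  138.9] w 0.383 F [ 0.4  0.  -0.9]
low False t 32.12 tcp [ 381.1 -332.1   43. ] w 0.384 F [-0.1 -0.3 -1.3]
```

View pics/s7c.png

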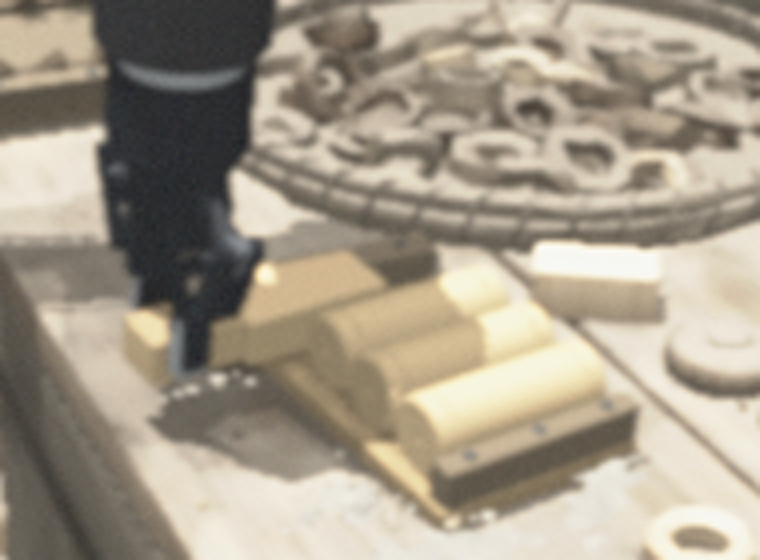

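View pics/t7.png

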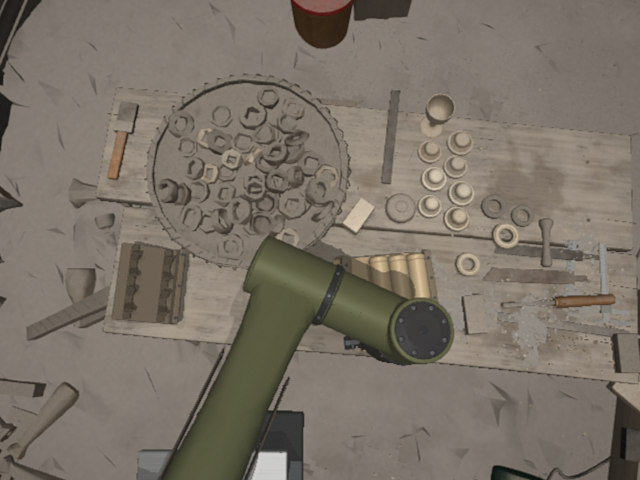

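```bash
python3 - <<'E'
from h import *
G=79.
hit=robot.move_linear(B(-45-G,66.3,1),v=40,f_stop=5); o=st(f'floor {hit}')
L=BM.T@(o['tcp_pos']-P0); print('L',L.round(1))
z=L[2]
hit=robot.move_linear(B(-12-G,64.3,z+0.5),v=60,f_stop=8); o=st(f'slide {hit}')
print('L',(BM.T@(o['tcp_pos']-P0)).round(1))
save('side','pics/s8.png')
p=cv2.imread('pics/s8.png')[200:340,230:420];cv2.imwrite('pics/s8c.png',cv2.resize(p,None,fx=4,fy=4,interpolation=cv2.INTER_CUBIC))
E
```

```text
floor True t 32.51 tcp [ 380.8 -331.2   33.4] w 0.388 F [ 0.4 -1.2  1.1]
L [-123.7   65.8    3.5]
slide False t 33.21 tcp [ 414.8 -329.3   34.2] w 0.384 F [-1.2 -1.6  4. ]
L [-89.7  64.    4.5]
```

View pics/s8c.png

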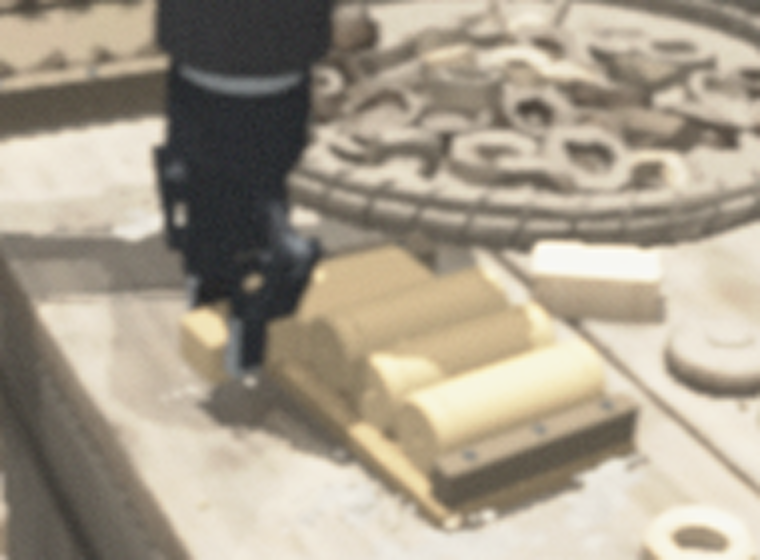

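```bash
python3 - <<'E'
from h import *
robot.set_gripper(OPEN(46)); o=st('open'); L=BM.T@(o['tcp_pos']-P0)
robot.move_linear(o['tcp_pos']+BM[:,2]*45,v=150)
robot.move_linear(B(-152,64,50),v=250)
robot.set_gripper(0.0,40)
robot.move_linear(B(-152,64,6),v=150); st('behind')
h1=robot.move_linear(B(-90,64,6),v=40,f_stop=10); o=st(f'push {h1}'); print((BM.T@(o['tcp_pos']-P0)).round(1), (BM.T@o['ft_force']).round(1))
save('side','pics/s9.png')
p=cv2.imread('pics/s9.png')[200:340,230:420];cv2.imwrite('pics/s9c.png',cv2.resize(p,None,fx=4,fy=4,interpolation=cv2.INTER_CUBIC))
E
```

```text
open t 33.54 tcp [ 413.3 -328.6   33. ] w 0.545 F [ 0.9  0.3 -0. ]
behind t 35.32 tcp [ 352.7 -336.6   35.9] w -0.003 F [-0.6 -0.3  0. ]
push True t 36.35 tcp [ 394.1 -331.9   35. ] w -0.0 F [ 1.1 -0.2 -0. ]
[-110.5   63.8    5.3] [ 1.  -0.3  0. ]
```

View pics/s9c.png

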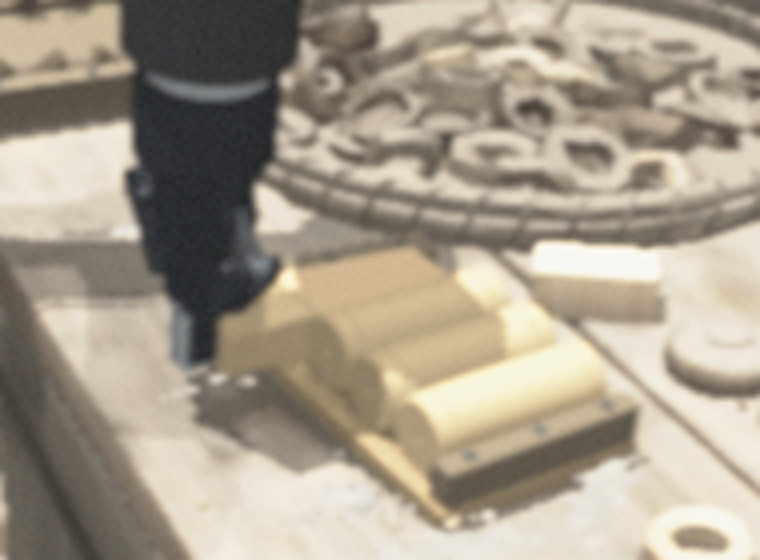

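```bash
python3 - <<'E'
from h import *
for f in(18,22):
    h1=robot.move_linear(B(-95,64,6),v=30,f_stop=f); o=st(f'push {h1}'); print((BM.T@(o['tcp_pos']-P0)).round(1), (BM.T@o['ft_force']).round(1))
o=robot.get_obs()
robot.move_linear(o['tcp_pos']-BM[:,0]*30,v=80)
robot.move_linear(B(-170,80,80),v=250); robot.goto(np.array([380,60,250.]),rot([0,0,-1],[0,1,0])); st('away')
for n in('side','top'):
    p,d=save(n,f'pics/{n}10.png'); np.savez(f'{n}10.npz',p=p,d=d)
C=cloud('side',np.load('side10.npz')['d']).reshape(-1,3); L=(C-P0)@BM
from scipy.optimize import least_squares
k=(abs(L[:,0])<45)&(L[:,2]>30)&(L[:,2]<48)
for y0 in(-65,-23,19):
    m=k&(abs(L[:,1]-y0)<19);A=L[m]
    r=least_squares(lambda p:np.hypot(A[:,1]-p[0]-p[2]*A[:,0],A[:,2]-p[1])-21,[y0,21,0],loss='soft_l1').x; print(y0,m.sum(),r.round(3))
C=cloud('top',np.load('top10.npz')['d']).reshape(-1,3); L2=(C-P0)@BM
for n,l in(('side',L),('top',L2)):
    m=(l[:,2]>24)&(l[:,2]<33)&(l[:,1]>44)&(l[:,1]<74)&(abs(l[:,0])<130)
    x=l[m]; print(n,m.sum(),'wedge x range',np.percentile(x[:,0],[1,99]).round(1),'z fit',np.polyfit(x[:,0],x[:,2],1).round(4),np.polyfit(x[:,1],x[:,2],1).round(4))
p=cv2.imread('pics/side10.png')[220:340,240:420];cv2.imwrite('pics/s10c.png',cv2.resize(p,None,fx=4.2,fy=4.2,interpolation=cv2.INTER_CUBIC))
p=cv2.imread('pics/top10.png')[190:340,310:510];cv2.imwrite('pics/t10c.png',cv2.resize(p,None,fx=4,fy=4,interpolation=cv2.INTER_CUBIC))
E
```

```text
push True t 36.71 tcp [ 394.1 -331.4   34.1] w 0.002 F [ 0.3 -0.5  0.5]
[-110.5   64.3    4.5] [ 0.3 -0.5  0.6]
push True t 37.02 tcp [ 393.9 -331.    33.5] w 0.001 F [-1.1 -0.2  0.2]
[-110.7   64.6    3.7] [-1.1 -0.   0.2]
away t 39.58 tcp [380.1  59.6 249.3] w 0.005 F [ 0.3  0.4 -0. ]
-65 469 [-6.4339e+01  2.0124e+01  5.0000e-03]
-23 430 [-2.2469e+01  2.0068e+01  3.0000e-03]
19 398 [1.9426e+01 2.0186e+01 3.0000e-03]
side 471 wedge x range [-99.6  42.1] z fit [3.60000e-03 2.73369e+01] [2.60000e-03 2.70646e+01]
top 791 wedge x range [-96.3  45.7] z fit [-2.40000e-03  2.91137e+01] [8.70000e-03 2.86485e+01]
```

View pics/s10c.png

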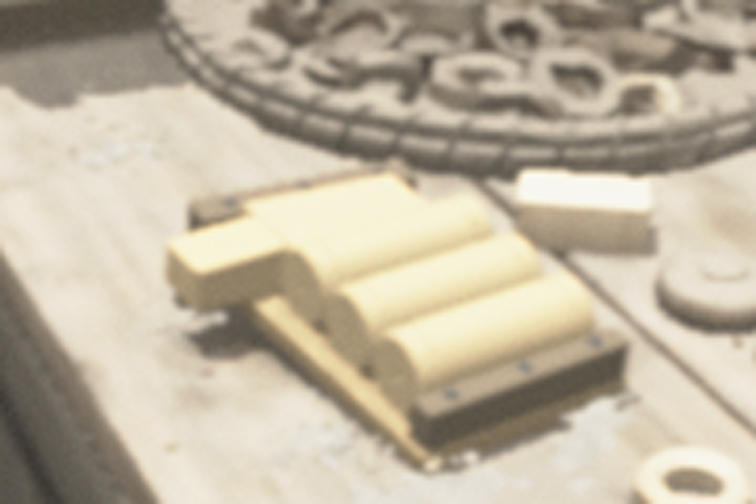

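View pics/t10c.png

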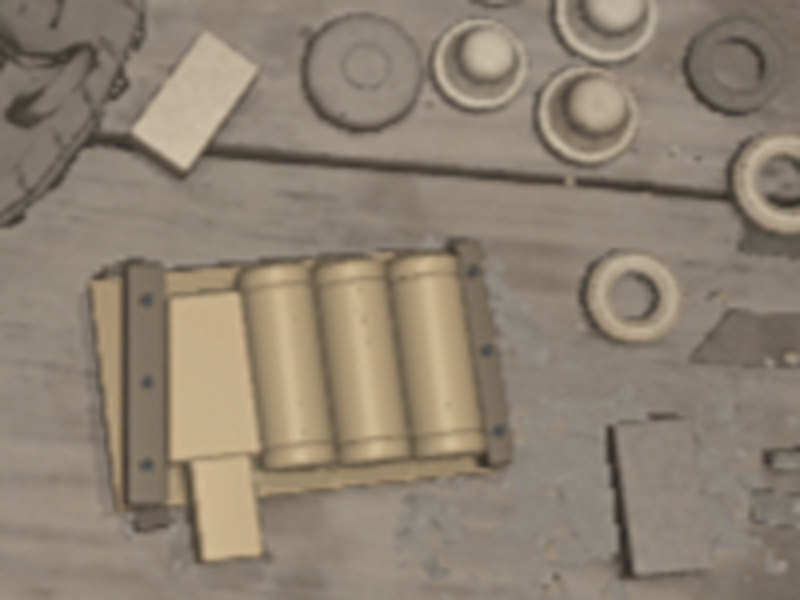

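```bash
python3 - <<'E'
from h import *
robot.goto(B(-152,64,60),RB)
robot.move_linear(B(-152,64,6),v=150)
robot.move_linear(B(-118,64,6),v=100)
for f in(15,25):
    h1=robot.move_linear(B(-95,64,6),v=15,f_stop=f); o=st(f'push {h1}'); print((BM.T@(o['tcp_pos']-P0)).round(1), (BM.T@o['ft_force']).round(1))
o=robot.get_obs()
robot.move_linear(o['tcp_pos']-BM[:,0]*30,v=80)
robot.move_linear(B(-170,80,80),v=250); robot.goto(np.array([380,60,250.]),rot([0,0,-1],[0,1,0])); st('away')
for n in('side','top'):
    p,d=save(n,f'pics/{n}11.png'); np.savez(f'{n}11.npz',p=p,d=d)
    d0=cv2.absdiff(cv2.imread(f'pics/{n}11.png'),cv2.imread(f'pics/{n}0.png'))
C=cloud('side',np.load('side11.npz')['d']).reshape(-1,3); L=(C-P0)@BM
m=(L[:,2]>24)&(L[:,2]<33)&(L[:,1]>44)&(L[:,1]<74)&(abs(L[:,0])<130)
print('wedge x',np.percentile(L[m,0],[1,99]).round(1))
for q in('sanding_block','offcut_block','ball_blank','ring_2'):
    r=viewer.landmark_of('top',q)[:1]; print(q,[(round(a['conf'],2),np.round(a['position'],1)) for a in r])
# local image diff of bystanders top 0 vs 11
a=cv2.cvtColor(cv2.imread('pics/top0.png'),cv2.COLOR_BGR2GRAY).astype(np.float32);b=cv2.cvtColor(cv2.imread('pics/top11.png'),cv2.COLOR_BGR2GRAY).astype(np.float32)
for nm,(u,v) in dict(sand=(473,316),off=(357,219),ball=(401,207),ring=(467,265)).items():
    w=a[v-30:v+30,u-30:u+30];x=b[v-30:v+30,u-30:u+30]; print(nm,cv2.phaseCorrelate(w,x)[0],abs(w-x).mean())
p=cv2.imread('pics/side11.png')[220:340,240:420];cv2.imwrite('pics/s11c.png',cv2.resize(p,None,fx=4.2,fy=4.2,interpolation=cv2.INTER_CUBIC))
E
```

```text
push True t 43.12 tcp [ 394.2 -331.6   35.2] w 0.0 F [-0.4 -0.7 -0.1]
[-110.3   64.1    5.5] [-0.5 -0.6 -0. ]
push True t 43.69 tcp [ 394.  -331.2   34.3] w 0.006 F [-0.2 -0.5 -0.1]
[-110.5   64.5    4.6] [-0.2 -0.5 -0. ]
away t 46.25 tcp [380.   59.6 249.4] w 0.002 F [ 0.1 -0.4 -0.7]
wedge x [-98.5  42.6]
sanding_block [(0.76, array([472.3, 317.2]))]
offcut_block [(0.97, array([354.6, 220.4]))]
ball_blank [(0.9, array([399.2, 208.8]))]
ring_2 [(0.61, array([466.7, 266.4]))]
sand (-0.01797966560536679, 0.0056302909262555545) 6.018889
off (0.030483191405014765, -0.05222157816900008) 6.205
ball (-0.031392834367100164, -0.031754404733131736) 6.1277776
ring (0.02860733833538731, 0.034302223964992606) 6.0677776
```

View pics/s11c.png

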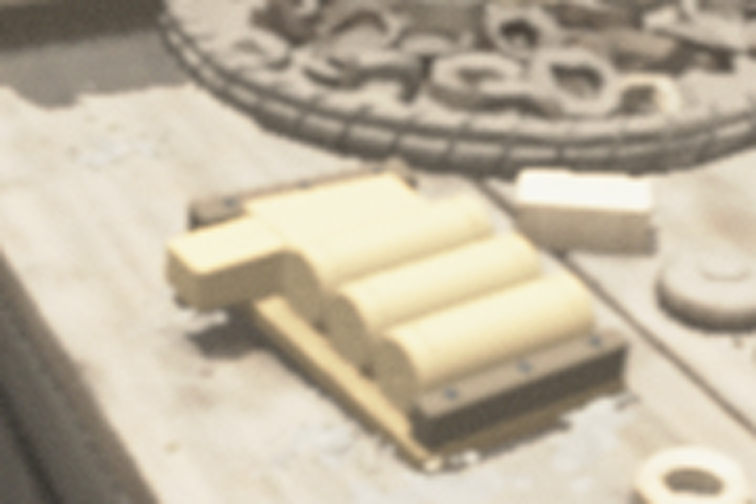

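The wedge did not move under repeated pushes of up to 25 N. The row is close and square, and the bystanders have not moved. Handing in.

```bash
python3 -c "
from h import *
sign_off(); print('done')"
```

```text
the job is handed in; nothing more can be done
done
```

The three rollers are in a close, square row against the foot batten, and the wedge is pushed in tight between the row and the slanted batten. I handed the job in at about 46 s of the 72 s allowed, with the arm clear of everything.

**Rollers:** I released each one just uphill of its place and let it roll down. The last fit put their centres at y -64.3, -22.5 and +19.4 mm (nominal -65, -23, +19), within about 0.3° of square.

**Wedge:** I laid it flat in the gap, let go, then pushed its tail end with the shut fingers. I stopped the pushes at 10 N, 18 N and 22 N, then at 15 N and 25 N. After the first push the fingertips stopped at the same place each time, to within about 0.4 mm.

**Last checks:**
- The wedge lies flat. The side camera puts its centre at about x +1 mm, inside the stated -2 to 6 mm.
- The top camera's depth put the wedge about 3 mm farther in, which is also inside the range.
- The sanding block, offcut, lid blank and pale ring show less than 0.1 pixel of shift from the first picture.
- The force reading fell back to about zero after each push because the arm stops at the limit, so I judged tightness from the wedge no longer moving rather than from a steady force.

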